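Feed a slim gift bar into the gravity chute

ROBOT

A 6-joint arm with a two-finger parallel gripper is mounted at the origin on a cart in front of the work surface, level with it; the furniture and walls round the work are solid. World frame = base frame: x ahead of the robot, y to its left, z up, the work surface at z = 0. Lengths are in m, angles in rad, forces in N, time in s.
With the tool pointing down it reaches from about 0.3 to 0.775 m from the base axis. Payload 14.6 kg.
Tool frame: the origin (TCP) lies midway between the tips of the shut fingers; the grasp point (between the pads) lies 19 mm behind it; z points along the fingers, y is the line along which they close (so a half turn about z gives the same grasp; the last joint's range is limited). The gripper opens to 94 mm and grips with 3 to 60 N. Pads are 16 mm wide; open, the fingers measure 119 mm over their backs; the gripper's body (75 mm by 177 mm) begins 78 mm behind the grasp point.
Start: joints at [-1.336, 0.3, 1.521, -0, 1.321, -0.067], TCP at [0.163, -0.525, 0.205] pointing down, gripper open.
Joint ranges: [-3.03, 3.03], [-0.79, 2.21], [0.23, 2.52], [-1.04, 4.18], [0, 3.07], [-2.55, 2.55]. Speed limits (rad/s): [2.22, 2.22, 2.57, 3.14, 3.14, 3.14].

INTERFACE

Orientations are given as [roll, pitch, yaw] about the fixed x, y, z axes, in that order (R = Rz(yaw) Ry(pitch) Rx(roll)).
In Python, from station import ctrl gives the robot as it stands. The module is installed in compiled form; this text tells all that it offers.
- The arm moves only by the tool servo_tool, never from a script. Its argument "plan" is a list of rows, each a list of 7 numbers: the opening in per cent of the stroke, from 0 (shut) to 100 (fully open), then the shift along the tool's x, y, z in m, then the turn, a rotation vector about the tool's x, y, z in rad. A call has exactly 8 rows; each row shifts and turns the commanded pose from where the row before left it, along the tool's axes as they then stand; what a row does not reach is not made up. A row lasts 1/8 s, in which the tool goes at most 62.5 mm and 10.7 degrees, less where a joint would pass 70% of its speed; a pose out of reach is approached as far as the arm can. A call with a gripper value outside its range is refused whole. The fingers move at their own pace and stop on an object; "force" is the grip in N (left out, the last holds). Time passes only in rows, so rows that do not move let the fingers close, or fill a call up. It gives the time, the measured TCP pose, the force, the opening and the grip force at its end, in the units of the state.
- ctrl.get_obs(): the state, without advancing time (a new reading comes with each control period).
- ctrl.camera(name): name is "scene" or "side" or "wrist"; returns a dict with "pixels" (420x560x3 uint8, red, green, blue), "z_map" (420x560 float32, m along the optical axis (not along the pixel's ray), 0 where there is no reading), "mtx" (3x3 intrinsics, pixels), "pose" (4x4, takes a point from camera to world coordinates). Camera axes: x right, y up, looking along -z (the intrinsics and any distortion apply to the point x, -y, -z); pixel columns grow to the right and rows downward; lengths in m; the calibration is good to about 2 mm. The wrist camera is an equidistant fisheye: a pixel r from the principal point sees the ray r / f radians off the axis. A picture is of the moment at which its call begins.
- ctrl.hand_in(): hands the job in; it is judged then, once.
The state is a dict: "time_s": time; "qpos": joint angles; "joint_vel": joint speeds; "tau": joint torques, N m; "ee_pos": TCP position; "eef_rot": TCP orientation; "force": force on the tool from outside, world axes, zero at the start; "moment": the same for the moment, N m; "grip_width": finger opening in m; "grip_force": force on a finger pad.
Only numpy, scipy, OpenCV 4.12 (cv2) and the standard library are available. Lean on these libraries where they do the work, as an engineer would, in place of code of your own. Each camera call takes 0.05 s, during which the arm holds its last target. There are 200 camera calls.

TASK

Refill the sloping metal gravity chute with the slim gift bar that has no bow and stands on its narrow edge at the near part of the table. Keep the bar on its narrow edge, lay it lengthwise into the upper end of the chute, lowering it between the side walls before you let go, and let it slide down by itself to the wooden stop at the lower end. Leave the other packs where they are.

Things in the scene. Friction and masses are not known exactly. Their poses are not given: they have to be found in the camera images.
- bar_mid (a point): The bar to feed: a wrapped box without bow, on edge, 182 mm long, 67 mm high, 48 mm wide (grasp across this), 0.2 kg. The point is its centre, 34 mm above the table. Own y axis along its length (either end first), x down, z across. Held level over the chute its up-slope end touches the floor first, with the centre 33 mm above infeed; let go there or a little higher it settles and slides.
- infeed (a point): Where the bar's centre sits when it lies on the chute floor at the upper end, centred. Axes: z up, y level along the chute, up-slope (robot's left), x across. Smooth steel trough, 400 mm long, falling 21 degrees to -y; floor 36 mm straight below the point; 64 mm wide inside, 87 mm at the flared lips 32 mm above the floor (up to 0.20 m over the table). Bar at rest on the stop: y -0.176, z -0.068.
- bow_pack_mid (a point): A bystander to leave alone: a gift-wrapped bar lying flat, 67 mm wide, 194 mm long, 52 mm high, with a bow on top that reaches 76 mm. The point is the centre of the box; own y axis along its length.
- slab_pack_mid (a point): A bystander to leave alone: a wide flat slab pack in cellophane without a bow, lying flat, 89 mm wide, 182 mm long, 40 mm high. The point is its centre; own y axis along its length.

How it is judged:
By the outcome, as a careful person would: the job done as asked, in the order asked, and still so for the second after the job is handed in, with the robot touching nothing.
It also fails if it takes over 38 s, if anything falls off the work surface, if the arm or the gripper's body presses on something with over 40 N, if the wrist force passes 120 N, or if a joint passes its speed limit or range.

## Working session

There is one attempt and no reset: what is moved stays moved. The work goes in short steps, Python scripts to look and compute and a tool call to move; the robot and the scene stay as the last step left them, time stands still between calls to the robot, and variables do not carry over. Pictures are saved under pics/ and viewed, at most 10 in all, crops included, and the job is handed in when it is done.

Besides the shell and the picture viewer there is one more tool, called after "Emit:" as a command line: name --pt "numbers of a row" for each row, then --argument value for the rest. servo_tool: Moves the arm, as the interface text tells. Its arguments: {"type":"object","properties":{"plan":{"type":"array","items":{"type":"array","items":{"type":"number"}}},"force":{"type":"number"}},"required":["plan"]}

```bash
mkdir -p pics
cat > h.py <<'E'
import numpy as np, cv2
from station import ctrl
def pts(c):
    # world points per pixel (pinhole)
    K=c["mtx"];z=c["z_map"];v,u=np.mgrid[:z.shape[0],:z.shape[1]]
    x=(u-K[0,2])/K[0,0]*z;y=(v-K[1,2])/K[1,1]*z
    P=np.stack([x,-y,-z],-1)
    return P@c["pose"][:3,:3].T+c["pose"][:3,3]
def save(n,c): cv2.imwrite("pics/"+n+".png",c["pixels"][...,::-1])
E
python3 - <<'E'
from h import *
import pickle
o=ctrl.get_obs();print({k:np.round(v,3) for k,v in o.items()})
im=[];D={}
for n in("scene","side"):
    c=ctrl.camera(n);D[n]=c;im.append(c["pixels"]);print(n,c["mtx"].round(1).tolist(),c["pose"].round(3).tolist(),(c["z_map"]>0).mean())
    save(n+"0",c)
pickle.dump(D,open("d.pkl","wb"))
E
```

```text
{'time_s': np.float64(0.0), 'qpos': array([-1.336,  0.3  ,  1.522, -0.   ,  1.321, -0.067]), 'joint_vel': array([ 0.001, -0.   , -0.001, -0.001,  0.   ,  0.001]), 'tau': array([ 2.0000e-03, -5.3180e+01, -3.5274e+01,  7.1000e-02,  2.4000e-02,
       -0.0000e+00]), 'ee_pos': array([ 0.163, -0.525,  0.205]), 'eef_rot': array([-3.14 , -0.   ,  0.302]), 'force': array([-0.283,  0.848,  0.092]), 'moment': array([ 0.041, -0.015,  0.03 ]), 'grip_force': np.float64(0.0), 'grip_width': np.float64(0.094)}
scene [[414.4, 0.0, 285.0], [0.0, 414.4, 216.3], [0.0, 0.0, 1.0]] [[-0.807, 0.291, -0.514, 0.041], [-0.591, -0.38, 0.712, 0.747], [0.012, 0.878, 0.478, 0.558], [0.0, 0.0, 0.0, 1.0]] 0.919281462585034
side [[454.5, 0.0, 277.2], [0.0, 454.5, 214.4], [0.0, 0.0, 1.0]] [[-0.961, 0.132, -0.245, 0.242], [-0.277, -0.389, 0.879, 1.048], [0.02, 0.912, 0.41, 0.573], [0.0, 0.0, 0.0, 1.0]] 0.8058843537414966
```

View pics/scene0.png

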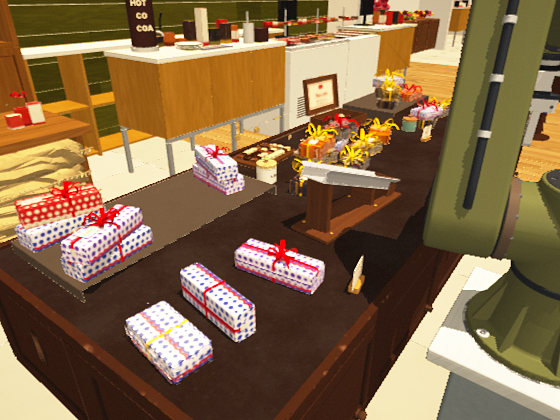

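View pics/side0.png

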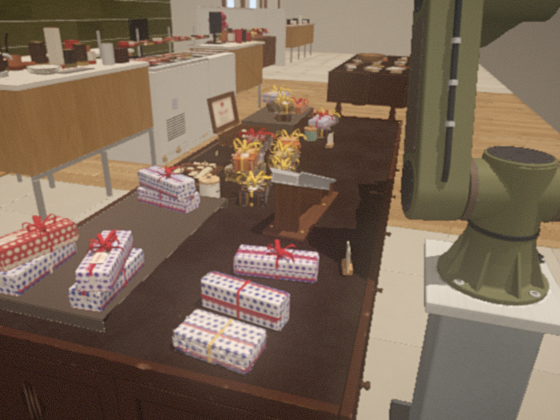

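The bar (no bow, on edge) is at scene pixel (218,302). The slab with the yellow ribbon is at (168,340), the bow pack at (280,265), and the chute at (350,178) on its wooden stand.

```bash
cat > m.py <<'E'
from h import *
import pickle
D=pickle.load(open("d.pkl","rb"))
for n,seeds in(("scene",dict(bar=(218,302),bow=(280,268),slab=(168,340))),("side",dict(bar=(245,300),bow=(277,262),slab=(220,340)))):
    c=D[n];P=pts(c);Z=P[...,2]
    m=((Z>0.02)&(Z<0.1)&(c["z_map"]>0)).astype(np.uint8)
    k,L,st,_=cv2.connectedComponentsWithStats(m,connectivity=4)
    for s,(u,v) in seeds.items():
        l=L[v,u];q=P[L==l];zt=np.percentile(q[:,2],97)
        h={'bar':.067,'bow':.052,'slab':.04}[s]
        t=q[abs(q[:,2]-h)<.006]
        r=cv2.minAreaRect((t[:,:2]*1000).astype(np.float32))
        print(n,s,st[l].tolist(),"ztop",zt.round(3),"rect",np.round(r[0],1),np.round(r[1],1),round(r[2],1),cv2.boxPoints(r).round(0).tolist())
c=D["scene"];P=pts(c)
for (u,v) in [(304,162),(304,170),(310,180),(320,168),(340,172),(350,178),(360,182),(380,187),(397,183),(388,178),(360,172),(330,185),(318,205)]:
    print("chute",(u,v),P[v,u].round(3),c["pixels"][v,u])
cv2.imwrite("pics/crop.png",cv2.resize(c["pixels"][145:245,270:410,::-1],None,fx=5,fy=5,interpolation=2))
E
python3 m.py
```

```text
scene bar [180, 263, 75, 73, 2799] ztop 0.068 rect [512.7 320.1] [ 49.  185.5] 80.4 [[417.0, 311.0], [600.0, 280.0], [608.0, 329.0], [425.0, 360.0]]
scene bow [234, 239, 90, 50, 2465] ztop 0.068 rect [493.5 148.8] [190.3  67.8] 6.5 [[395.0, 172.0], [403.0, 104.0], [592.0, 126.0], [584.0, 193.0]]
scene slab [126, 301, 86, 75, 3670] ztop 0.042 rect [515.6 435.7] [ 82.5 155.9] 82.3 [[433.0, 405.0], [587.0, 384.0], [598.0, 466.0], [444.0, 487.0]]
side bar [201, 271, 89, 52, 2758] ztop 0.067 rect [511.6 321.4] [ 49.7 183.8] 79.5 [[417.0, 314.0], [597.0, 280.0], [606.0, 329.0], [426.0, 363.0]]
side bow [234, 240, 85, 37, 2030] ztop 0.067 rect [491.7 148.3] [190.1  68.8] 5.3 [[394.0, 174.0], [400.0, 105.0], [590.0, 123.0], [583.0, 191.0]]
side slab [0, 0, 560, 420, 201168] ztop 0.573 rect [0. 0.] [0. 0.] 0.0 [[0.0, 0.0], [0.0, 0.0], [0.0, 0.0], [0.0, 0.0]]
chute (304, 162) [ 0.567 -0.057  0.188] [248 239 225]
chute (304, 170) [ 0.561 -0.049  0.171] [194 179 157]
chute (310, 180) [ 0.549 -0.059  0.144] [68 35 16]
chute (320, 168) [ 0.554 -0.114  0.158] [203 187 164]
chute (340, 172) [ 0.48  -0.084  0.175] [134 124 108]
chute (350, 178) [ 0.482 -0.145  0.138] [145 134 118]
chute (360, 182) [ 0.477 -0.198  0.11 ] [153 140 124]
chute (380, 187) [ 0.465 -0.313  0.057] [167 153 135]
chute (397, 183) [ 0.48  -0.492  0.002] [62 34 24]
chute (388, 178) [ 0.455 -0.338  0.08 ] [243 224 198]
chute (360, 172) [ 0.539 -0.324  0.082] [248 240 227]
chute (330, 185) [ 0.492 -0.061  0.146] [65 30 15]
chute (318, 205) [ 0.52  -0.056  0.084] [77 42 22]
```

View pics/crop.png

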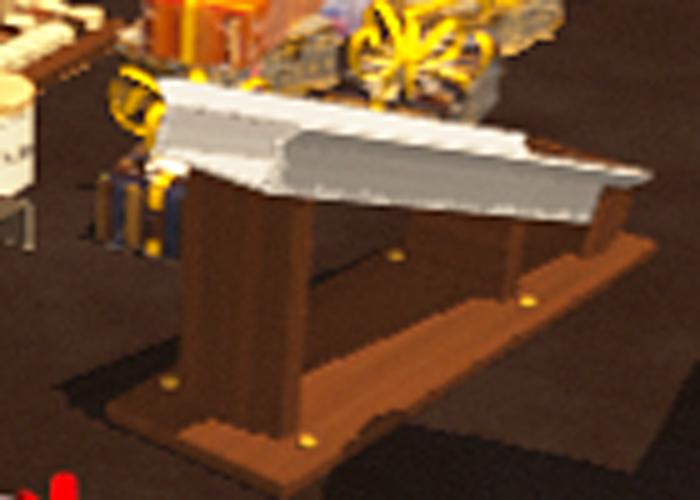

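The crop shows the trough. Its upper mouth is at about (160-290, 85-190) in the crop and its lower end at about (590-650, 175-220). Next I'll fit the chute walls and work out the first move.

```bash
cat >> h.py <<'E'
from scipy.spatial.transform import Rotation as R
def plan(goal,yaw,n,pos=None,rpy=None,up=0):
    """print n equal rows from the current (or given) pose to goal, tool pointing down at yaw"""
    o=ctrl.get_obs();p=np.array(o["ee_pos"] if pos is None else pos,float)
    r=R.from_euler("xyz",o["eef_rot"] if rpy is None else rpy)
    e=R.from_euler("xyz",[np.pi,0,yaw]);w=(r.inv()*e).as_rotvec()
    d=(np.array(goal)-p)/n
    for i in range(n):
        print(np.round(np.r_[r.inv().apply(d),w/n],4).tolist());r=r*R.from_rotvec(w/n)
E
cat > m2.py <<'E'
from h import *
import pickle
D=pickle.load(open("d.pkl","rb"))
A=[]
for n in D:
    c=D[n];P=pts(c);rgb=c["pixels"].astype(int)
    hsv=cv2.cvtColor(c["pixels"],cv2.COLOR_RGB2HSV)
    m=(hsv[...,1]<60)&(c["z_map"]>0)&(P[...,0]>.4)&(P[...,0]<.62)&(P[...,1]>-.5)&(P[...,1]<.0)&(P[...,2]>.03)&(P[...,2]<.22)
    k,L,st,_=cv2.connectedComponentsWithStats(m.astype(np.uint8));l=1+st[1:,4].argmax()
    q=P[L==l];A.append(q);print(n,len(q),st[l].tolist(),q.min(0).round(3),q.max(0).round(3))
    # lip lines: per y bin, max z, of near and far side
    for y in np.arange(-.42,-.03,.03):
        b=q[abs(q[:,1]-y)<.006]
        if len(b)<4: continue
        f=b[b[:,0]>np.median(b[:,0])] 
        print(round(y,3),len(b),"xmin",b[b[:,0].argmin()].round(3),"xmax",b[b[:,0].argmax()].round(3),"zmin",b[b[:,2].argmin()].round(3))
o=ctrl.get_obs()
print("A");plan([.163,-.525,.33],.302,4)
print("B");plan([.512,.321,.25],2.967,16,pos=[.163,-.525,.33])
E
python3 m2.py
```

```text
scene 1474 [302, 161, 97, 28, 1474] [ 0.446 -0.42   0.038] [ 0.57  -0.028  0.193]
-0.39 13 xmin [ 0.449 -0.391  0.056] xmax [ 0.54  -0.391  0.063] zmin [ 0.528 -0.39   0.053]
-0.36 26 xmin [ 0.451 -0.361  0.069] xmax [ 0.541 -0.356  0.074] zmin [ 0.461 -0.358  0.038]
-0.33 28 xmin [ 0.455 -0.332  0.081] xmax [ 0.543 -0.325  0.087] zmin [ 0.464 -0.334  0.046]
-0.3 33 xmin [ 0.456 -0.303  0.091] xmax [ 0.546 -0.296  0.098] zmin [ 0.467 -0.303  0.057]
-0.27 36 xmin [ 0.459 -0.272  0.104] xmax [ 0.549 -0.274  0.108] zmin [ 0.471 -0.274  0.069]
-0.24 35 xmin [ 0.463 -0.24   0.117] xmax [ 0.553 -0.238  0.121] zmin [ 0.473 -0.244  0.079]
-0.21 36 xmin [ 0.465 -0.21   0.129] xmax [ 0.555 -0.212  0.132] zmin [ 0.475 -0.216  0.092]
-0.18 43 xmin [ 0.468 -0.186  0.136] xmax [ 0.559 -0.184  0.143] zmin [ 0.479 -0.185  0.102]
-0.15 51 xmin [ 0.471 -0.15   0.15 ] xmax [ 0.562 -0.152  0.155] zmin [ 0.48  -0.152  0.116]
-0.12 75 xmin [ 0.473 -0.119  0.163] xmax [ 0.565 -0.126  0.165] zmin [ 0.484 -0.125  0.125]
-0.09 81 xmin [ 0.477 -0.094  0.173] xmax [ 0.567 -0.09   0.178] zmin [ 0.487 -0.093  0.1
[... 1653 characters left out ...]
, -0.0, -0.0001, -0.1666]
[0.0489, -0.0296, 0.005, -0.0, -0.0001, -0.1666]
[0.0532, -0.0211, 0.005, -0.0, -0.0001, -0.1666]
[0.0559, -0.012, 0.005, -0.0, -0.0001, -0.1666]
[0.0571, -0.0026, 0.005, -0.0, -0.0001, -0.1666]
[0.0568, 0.0069, 0.005, -0.0, -0.0001, -0.1666]
[0.0548, 0.0163, 0.005, -0.0, -0.0001, -0.1666]
[0.0514, 0.0251, 0.005, -0.0, -0.0001, -0.1666]
[0.0465, 0.0333, 0.005, -0.0, -0.0001, -0.1666]
[0.0403, 0.0406, 0.005, -0.0, -0.0001, -0.1666]
[0.0331, 0.0467, 0.005, -0.0, -0.0001, -0.1666]
[0.0249, 0.0515, 0.005, -0.0, -0.0001, -0.1666]
[0.016, 0.0549, 0.005, -0.0, -0.0001, -0.1666]
[0.0066, 0.0568, 0.005, -0.0, -0.0001, -0.1666]
[-0.0029, 0.0571, 0.005, -0.0, -0.0001, -0.1666]
```

Emit:
servo_tool --pt "100 0 0 -0.031 0 0 0" --pt "100 0 0 -0.031 0 0 0" --pt "100 0 0 -0.031 0 0 0" --pt "100 0 0 -0.031 0 0 0" --pt "80 0.0365 -0.044 0.005 0 0 -0.1666" --pt "80 0.0433 -0.0373 0.005 0 0 -0.1666" --pt "80 0.0489 -0.0296 0.005 0 0 -0.1666" --pt "80 0.0532 -0.0211 0.005 0 0 -0.1666"

```text
time_s: 1.1
ee_pos: [0.2509, -0.3119, 0.3091]
eef_rot: [-3.141, -0.0, 0.973]
force: [0.5, -1.1, -0.2]
grip_width: 0.0752
grip_force: 0.0
```

Emit:
servo_tool --pt "80 0.0559 -0.012 0.005 0 0 -0.1666" --pt "80 0.0571 -0.0026 0.005 0 0 -0.1666" --pt "80 0.0568 0.0069 0.005 0 0 -0.1666" --pt "80 0.0548 0.0163 0.005 0 0 -0.1666" --pt "80 0.0514 0.0251 0.005 0 0 -0.1666" --pt "80 0.0465 0.0333 0.005 0 0 -0.1666" --pt "80 0.0403 0.0406 0.005 0 0 -0.1666" --pt "80 0.0331 0.0467 0.005 0 0 -0.1666"

```text
time_s: 2.1
ee_pos: [0.4254, 0.1114, 0.2692]
eef_rot: [3.142, 0.0, 2.307]
force: [-0.3, -0.6, -0.1]
grip_width: 0.075
grip_force: 0.0
```

Emit:
servo_tool --pt "80 0.0249 0.0515 0.005 0 0 -0.1666" --pt "80 0.016 0.0549 0.005 0 0 -0.1666" --pt "80 0.0066 0.0568 0.005 0 0 -0.1666" --pt "80 -0.0029 0.0571 0.005 0 0 -0.1666" --pt "80 0 0 0.03 0 0 0" --pt "80 0 0 0.03 0 0 0" --pt "80 0 0 0.03 0 0 0" --pt "80 0 0 0 0 0 0"

```text
time_s: 3.1
ee_pos: [0.5113, 0.3203, 0.1573]
eef_rot: [-3.139, -0.004, 2.967]
force: [-0.0, -1.1, 0.1]
grip_width: 0.0754
grip_force: 0.0
```

Run:
```python
from h import *
c=ctrl.camera("wrist");save("w1",c);print(c["mtx"].round(1).tolist(),c["pose"].round(3).tolist())
K=c["mtx"];z=c["z_map"];v,u=np.mgrid[:420,:560]
x=(u-K[0,2])/K[0,0];y=(v-K[1,2])/K[1,1];r=np.hypot(x,y)+1e-9;s=np.tan(np.minimum(r,1.4))/r
P=np.stack([x*s*z,-y*s*z,-z],-1)@c["pose"][:3,:3].T+c["pose"][:3,3]
m=((abs(P[...,2]-.067)<.008)&(z>0)&(r<1.3)&(abs(P[...,0]-.51)<.12)&(P[...,1]>.25)&(P[...,1]<.385)).astype(np.uint8)
k,L,st,_=cv2.connectedComponentsWithStats(m);l=1+st[1:,4].argmax()
t=P[L==l];print(len(t),cv2.minAreaRect((t[:,:2]*1000).astype(np.float32)))
plan([.512,.321,.025],2.967,4)
```

```text
[[325.2, 0.0, 276.5], [0.0, 325.2, 210.6], [0.0, 0.0, 1.0]] [[0.173, -0.954, -0.246, 0.439], [0.985, 0.167, 0.046, 0.333], [-0.002, -0.25, 0.968, 0.337], [0.0, 0.0, 0.0, 1.0]]
10350 ((512.9806518554688, 320.0809020996094), (47.39712142944336, 182.54771423339844), 80.00407409667969)
[-0.0, 0.0001, 0.0336, -0.0002, -0.0003, 0.0001]
[0.0, 0.0001, 0.0336, -0.0002, -0.0003, 0.0001]
[0.0, 0.0001, 0.0336, -0.0002, -0.0003, 0.0001]
[0.0, 0.0001, 0.0336, -0.0002, -0.0003, 0.0001]
```

View pics/w1.png

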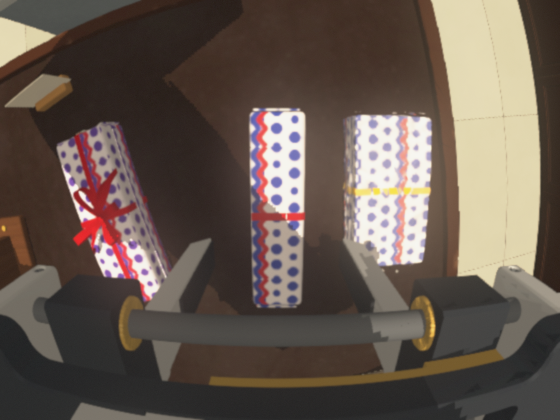

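The wrist view shows the bar centred between the open fingers (bar at columns 250-305) and aligned with them, with clear gaps to both neighbours. I'll go down and grip.

Emit:
servo_tool --pt "80 -0.0015 0 0.033 0 0 0" --pt "80 0 0 0.033 0 0 0" --pt "80 0 0 0.033 0 0 0" --pt "80 0 0 0.024 0 0 0" --pt "80 0 0 0.009 0 0 0" --pt "40 0 0 0 0 0 0" --pt "40 0 0 0 0 0 0" --pt "40 0 0 0 0 0 0" --force 25

```text
time_s: 4.15
ee_pos: [0.5141, 0.3208, 0.0284]
eef_rot: [3.141, 0.001, 2.967]
force: [0.4, -0.4, -0.3]
grip_width: 0.0484
grip_force: 0.0
```

Run:
```python
from h import *
o=ctrl.get_obs();p=np.array(o["ee_pos"]);print(p,o["eef_rot"],o["grip_width"],o["grip_force"],o["force"])
# lift 5 rows to .30, then traverse
plan([.517,-.136,.30],1.478,11,pos=[p[0],p[1],.30])
```

```text
[0.5141393  0.32079022 0.0284475 ] [3.14067214e+00 1.12256296e-03 2.96738920e+00] 0.04842986970416425 0.0 [ 0.40784845 -0.37433845 -0.32380832]
[-0.0075, -0.0409, -0.0, 0.0001, 0.0, 0.1354]
[-0.0129, -0.0395, -0.0, 0.0001, 0.0, 0.1354]
[-0.0181, -0.0374, -0.0, 0.0001, 0.0, 0.1354]
[-0.023, -0.0346, -0.0, 0.0001, 0.0, 0.1354]
[-0.0274, -0.0312, -0.0, 0.0001, 0.0, 0.1354]
[-0.0314, -0.0272, -0.0, 0.0001, 0.0, 0.1354]
[-0.0348, -0.0227, -0.0, 0.0001, 0.0, 0.1354]
[-0.0375, -0.0178, -0.0, 0.0001, 0.0, 0.1354]
[-0.0396, -0.0126, 0.0, 0.0001, 0.0, 0.1354]
[-0.0409, -0.0071, 0.0, 0.0001, 0.0, 0.1354]
[-0.0415, -0.0015, 0.0, 0.0001, 0.0, 0.1354]
```

Emit:
servo_tool --pt "30 0 0 0 0 0 0" --pt "30 0 0 0 0 0 0" --pt "30 0 0 -0.01 0 0 0" --pt "30 0 0 -0.05 0 0 0" --pt "30 0 0 -0.06 0 0 0" --pt "30 0 0 -0.06 0 0 0" --pt "30 0 0 -0.06 0 0 0" --pt "30 0 0 -0.03 0 0 0"

```text
time_s: 5.15
ee_pos: [0.5138, 0.3206, 0.3017]
eef_rot: [3.139, 0.003, 2.967]
force: [-0.3, -0.4, -2.4]
grip_width: 0.048
grip_force: 25.0
```

Gripped at 25 N and lifted; the force reading shows the bar's weight. Now across to the chute.

Emit:
servo_tool --pt "30 -0.0075 -0.0409 0 0 0 0.1354" --pt "30 -0.0129 -0.0395 0 0 0 0.1354" --pt "30 -0.0181 -0.0374 0 0 0 0.1354" --pt "30 -0.023 -0.0346 0 0 0 0.1354" --pt "30 -0.0274 -0.0312 0 0 0 0.1354" --pt "30 -0.0314 -0.0272 0 0 0 0.1354" --pt "30 -0.0348 -0.0227 0 0 0 0.1354" --pt "30 -0.0375 -0.0178 0 0 0 0.1354"

```text
time_s: 6.15
ee_pos: [0.5153, -0.0131, 0.298]
eef_rot: [3.141, 0.0, 1.88]
force: [-0.6, -0.1, -0.6]
grip_width: 0.048
grip_force: 25.0
```

Emit:
servo_tool --pt "30 -0.0396 -0.0126 0 0 0 0.1354" --pt "30 -0.0409 -0.0071 0 0 0 0.1354" --pt "30 -0.0415 -0.0015 0 0 0 0.1354" --pt "30 0 0 0.02 0 0 0" --pt "30 0 0 0.02 0 0 0" --pt "30 0 0 0 0 0 0" --pt "30 0 0 0 0 0 0" --pt "30 0 0 0 0 0 0"

```text
time_s: 7.15
ee_pos: [0.5167, -0.1364, 0.2585]
eef_rot: [3.14, 0.0, 1.478]
force: [-0.3, 0.4, -1.8]
grip_width: 0.0482
grip_force: 25.0
```

Run:
```python
from h import *
o=ctrl.get_obs();p=np.array(o["ee_pos"]);print(p.round(4),np.round(o["eef_rot"],3))
c=ctrl.camera("wrist");save("w2",c)
K=c["mtx"];z=c["z_map"];v,u=np.mgrid[:420,:560]
x=(u-K[0,2])/K[0,0];y=(v-K[1,2])/K[1,1];r=np.hypot(x,y)+1e-9;s=np.tan(np.minimum(r,1.4))/r
P=np.stack([x*s*z,-y*s*z,-z],-1)@c["pose"][:3,:3].T+c["pose"][:3,3]
ok=(z>0)&(r<1.3)
hsv=cv2.cvtColor(c["pixels"],cv2.COLOR_RGB2HSV)
b=P[ok&(abs(P[...,2]-(p[2]+.039))<.01)&(abs(P[...,0]-.517)<.04)&(abs(P[...,1]+.136)<.12)]
print("bar top",len(b),cv2.minAreaRect((b[:,:2]*1000).astype(np.float32)) if len(b) else 0)
g=P[ok&(P[...,2]>.1)&(P[...,2]<.21)&(abs(P[...,0]-.517)<.08)&(P[...,1]<.0)&(P[...,1]>-.4)]
print(len(g))
for yy in np.arange(-.34,0,.02):
    q=g[abs(g[:,1]-yy)<.004]
    if len(q)>5: print(yy.round(2),len(q),"min",q[q[:,0].argmin()].round(3),"max",q[q[:,0].argmax()].round(3))
cs=ctrl.camera("scene");save("s2",cs)
cv2.imwrite("pics/ws2.png",cv2.resize(np.hstack([c["pixels"],cs["pixels"]]),(800,300),interpolation=cv2.INTER_AREA)[...,::-1])
```

```text
[ 0.5167 -0.1364  0.2585] [3.14  0.    1.478]
bar top 26322 ((517.4730834960938, -123.3421630859375), (159.0220489501953, 72.47699737548828), 83.72740173339844)
1283
-0.16 22 min [ 0.56  -0.158  0.153] max [ 0.563 -0.156  0.151]
-0.14 38 min [ 0.56  -0.143  0.156] max [ 0.565 -0.139  0.157]
-0.12 60 min [ 0.561 -0.119  0.165] max [ 0.567 -0.116  0.166]
-0.1 91 min [ 0.561 -0.104  0.171] max [ 0.569 -0.102  0.172]
-0.08 112 min [ 0.478 -0.081  0.175] max [ 0.571 -0.076  0.182]
-0.06 160 min [ 0.481 -0.058  0.185] max [ 0.573 -0.059  0.188]
-0.04 14 min [ 0.483 -0.043  0.192] max [ 0.484 -0.041  0.193]
```

View pics/ws2.png

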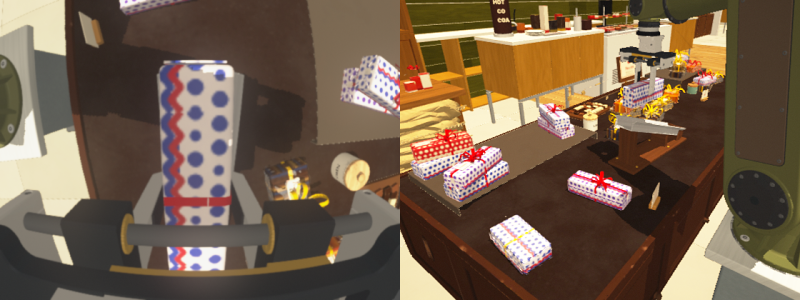

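The wrist view shows the bar held straight over the trough, and the scene view confirms it. The lip midline is about 1.5 mm to +x of the bar, so I'll correct that and descend.

Emit:
servo_tool --pt "30 0 0.0015 0.01 0 0 0" --pt "30 0 0 0.015 0 0 0" --pt "30 0 0 0.015 0 0 0" --pt "30 0 0 0.012 0 0 0" --pt "30 0 0 0.009 0 0 0" --pt "30 0 0 0.006 0 0 0" --pt "30 0 0 0 0 0 0" --pt "30 0 0 0 0 0 0"

```text
time_s: 8.25
ee_pos: [0.5181, -0.1366, 0.1909]
eef_rot: [3.141, 0.0, 1.478]
force: [0.2, 0.2, -1.6]
grip_width: 0.0481
grip_force: 25.0
```

Emit:
servo_tool --pt "30 0 0 0.002 0 0 0" --pt "30 0 0 0.001 0 0 0" --pt "30 0 0 0.001 0 0 0" --pt "30 0 0 0 0 0 0" --pt "30 0 0 0 0 0 0" --pt "30 0 0 0 0 0 0" --pt "30 0 0 0 0 0 0" --pt "30 0 0 0 0 0 0"

```text
time_s: 9.25
ee_pos: [0.5181, -0.1367, 0.1868]
eef_rot: [3.141, 0.0, 1.478]
force: [-0.3, -3.6, 5.4]
grip_width: 0.0479
grip_force: 25.0
```

Run:
```python
from h import *
c=ctrl.camera("wrist");cs=ctrl.camera("scene");a=cv2.resize(cs["pixels"][110:260,280:420],(560,600),interpolation=2)[:420*1]
cv2.imwrite("pics/ws3.png",cv2.resize(np.hstack([c["pixels"],a]),(800,300),interpolation=cv2.INTER_AREA)[...,::-1])
```

```text
(no output)
```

View pics/ws3.png

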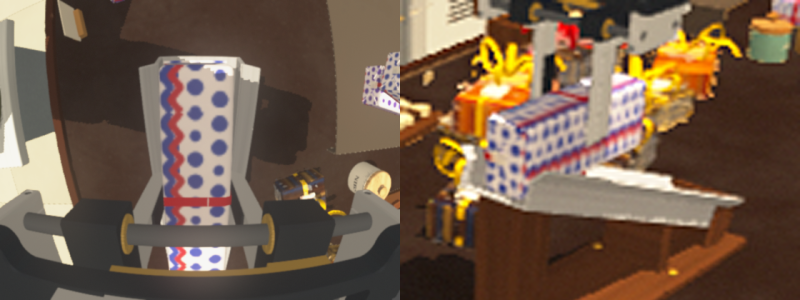

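The bar's up-slope end sits on the floor between the walls (5 N up), centred. I'll release it.

Emit:
servo_tool --pt "100 0 0 0 0 0 0" --pt "100 0 0 0 0 0 0" --pt "100 0 0 0 0 0 0" --pt "100 0 0 0 0 0 0" --pt "100 0 0 0 0 0 0" --pt "100 0 0 0 0 0 0" --pt "100 0 0 0 0 0 0" --pt "100 0 0 0 0 0 0"

```text
time_s: 10.35
ee_pos: [0.5179, -0.1365, 0.1864]
eef_rot: [-3.142, -0.0, 1.478]
force: [0.3, 0.6, 0.9]
grip_width: 0.0938
grip_force: 0.0
```

Emit:
servo_tool --pt "100 0 0 -0.03 0 0 0" --pt "100 0 0 -0.04 0 0 0" --pt "100 0 0 -0.04 0 0 0" --pt "100 0 0 -0.04 0 0 0" --pt "100 0 0 -0.02 0 0 0" --pt "100 0 0 0 0 0 0" --pt "100 0 0 0 0 0 0" --pt "100 0 0 0 0 0 0"

```text
time_s: 11.35
ee_pos: [0.5178, -0.1365, 0.3553]
eef_rot: [-3.14, -0.0, 1.478]
force: [-0.7, 0.8, -0.8]
grip_width: 0.0943
grip_force: 0.0
```

Run:
```python
from h import *
c=ctrl.camera("wrist");cs=ctrl.camera("scene");a=cv2.resize(cs["pixels"][110:260,270:450],(560,467),interpolation=2)[:420]
cv2.imwrite("pics/ws4.png",cv2.resize(np.hstack([cs["pixels"],a]),(800,300),interpolation=cv2.INTER_AREA)[...,::-1])
P=pts(cs);Z=P[...,2]
# top face of the bar: expected centre of bar ~ (0.50,-0.31,0.09)
hsv=cv2.cvtColor(cs["pixels"],cv2.COLOR_RGB2HSV)
d=P-np.array([.5,-.31,.09]);m=(np.abs(d[...,0])<.035)&(np.abs(d[...,1])<.16)&(Z>.06)&(Z-.09>.384*d[...,1]+.015)&(Z<.22)
q=P[m];print(len(q),q.min(0).round(3),q.max(0).round(3),q.mean(0).round(3))
```

```text
339 [ 0.466 -0.417  0.073] [ 0.528 -0.237  0.151] [ 0.487 -0.297  0.123]
```

View pics/ws4.png

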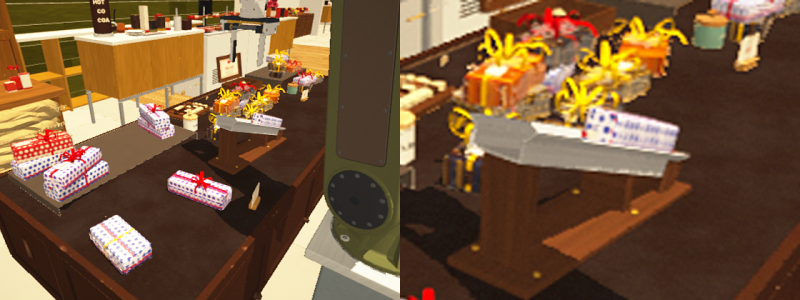

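The bar has slid to the lower end, on its edge between the walls, covering y from about -0.24 to -0.42 as expected at the stop. The other packs are unmoved and the gripper is clear.

```bash
python3 -c "
from station import ctrl
print(ctrl.hand_in())"
```

```text
the job is handed in; nothing more can be done
None
```

The bar without a bow was lowered on its narrow edge into the upper end of the chute and slid down to the stop, the other packs were left alone, and the job was handed in at about 11.5 s; no verdict was shown.

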